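Isolate the heater control unit, align its panel fastener and hold the panel shut

TASK

First turn the black bar handle of the isolator switch box counter-clockwise to its OFF stop (bar in line with the marks on the box); then, on the white control unit, turn the steel quarter-turn fastener clockwise until its slot lines up with the two dark marks on the panel. Then press on the flat of the sprung aluminium panel until it is fully home against its frame, firmly but without forcing it, and finish while still holding it pressed there with the gripper fingers: do not let go. Leave the fastener aligned, the isolator off and the glassware and tools around undisturbed.

Things in the scene. Friction and masses are not known exactly. Their poses are not given: they have to be found in the camera images.
- isolator_box: Grey switch box fixed to the bench, 130 (own x) x 100 (own y) x 60 high, with a 3 mm raised plate on top; may stand on the robot's left or right and turned. Origin: centre of its underside. Two short dark marks on the plate lie on its own x axis, either side of the handle.
- isolator_grip (a point): Centre of the isolator's bar handle, on its vertical turning axis, 82 above the bench. The bar is black, 56 long (along this point's x axis, which turns with it) x 14 thick x 28 high; it spans 14 below to 14 above this point and stands on a black disc 60 across. Pinch its thickness from above.
- isolator (a joint): Angle of the isolator handle, rad: 0 = OFF stop, bar in line with the box's own x axis and the marks; it grows clockwise seen from above, to the ON stop at 1.4; starts near ON, 1.1 to 1.4. Stiff (about 0.06 N m), stays where left.
- unit: White control unit fixed to the bench, 220 (own x) x 180 (own y), grey frame on top 92 above the bench, carrying the access panel. Origin: centre of its underside. May stand left or right and turned.
- panel_press (a point): Point on the top face of the panel, free of fittings, 45 from the panel's centre along the unit's +x, on its centre line: a place to press. The panel is an aluminium plate 200 x 150 x 6; its top is 106 above the bench when it stands off and 98 when home. This point moves with the panel.
- panel (a joint): How far the panel is pressed down, m: 0 = standing 8 mm off the frame on its springy seal (start), 0.008 = hard stop, home against the frame. It moves straight down without tilting; needs about 4 N to start and 10 N at home, and springs back when let go. It stops about 2 mm down if the fastener is more than about 0.2 rad out of line.
- fastener_grip (a point): Centre of the fastener's steel wing, on its vertical turning axis; it stands on the panel 45 from the panel's centre along the unit's -x (90 from panel_press), 123 above the bench when the panel stands off. The wing is 40 long (along this point's x axis, which turns with it, as does the dark slot line along its top) x 10 thick x 26 high, 13 below to 13 above this point, on a steel disc 44 across and 4 thick. Pinch its thickness from above.
- fastener (a joint): Angle of the fastener, rad: 0 = slot in line with the unit's own x axis and the two dark marks on the panel; positive = counter-clockwise from above; starts at 1.0 to 1.5 and must be turned clockwise to 0. There is no stop at 0: it can be over-turned, to -0.5. Stiff (about 0.05 N m), stays where left.
- beaker: Bystander: glass beaker, 52 across, 75 tall (mm). Origin at its foot or underside. Leave alone.
- driver: Bystander: screwdriver, about 150 long, lying down (mm). Origin at its foot or underside. Leave alone.
- vial: Bystander: small amber bottle, 40 across, 90 tall (mm). Origin at its foot or underside. Leave alone.
- mortar: Bystander: white ceramic bowl, 90 across, 50 tall (mm). Origin at its foot or underside. Leave alone.
- flask: Bystander: conical glass flask, 80 across, 110 tall (mm). Origin at its foot or underside. Leave alone.
- jar: Bystander: white jar, 64 across, 80 tall (mm). Origin at its foot or underside. Leave alone.
- weight: Bystander: brass balance weight, 36 across, 48 tall (mm). Origin at its foot or underside. Leave alone.
There are look-alikes about, which are no part of the job. What is shaped like the isolator_box but purple or red is not meant.

How it is judged:
By the outcome, as a careful person would: the job done as asked, in the order asked, and still so for the second after the job is handed in, while the arm keeps its last pose, push and grip.
It also fails if it takes over 64 s, if anything falls off the work surface, if the arm or the gripper's body presses on something with over 40 N, if the wrist force passes 120 N, or if a joint passes its speed limit or range.

ROBOT

A 6-joint arm with a two-finger parallel gripper is mounted at the origin on the work surface. World frame = base frame: x ahead of the robot, y to its left, z up, the work surface at z = 0. Lengths are in m, angles in degrees, forces in N, time in s.
With the tool pointing down it reaches from about 0.375 to 0.9 m from the base axis. Payload 3.1 kg.
Tool frame: the origin (TCP) lies at the very end of the fingers, on their centre line; the grasp point (between the pads) lies 19 mm behind it; z points along the fingers, y is the line along which they close (so a half turn about z gives the same grasp; the last joint's range is limited). The gripper opens to 87 mm and grips with 3 to 60 N. Pads are 19 mm wide; open, the fingers measure 117 mm over their backs; the gripper's body (75 mm by 190 mm) begins 51 mm behind the grasp point.
Start: joints at [-73.425, 30.224, 82.088, -0, 67.689, -10.227], TCP at [0.282, -0.558, 0.19] pointing down, gripper open.
Joint ranges: [-176.69, 176.69], [-43.24, 126.21], [12.49, 139.97], [-82, 262], [0, 151.66], [-163.58, 163.58]. Speed limits (degrees/s): [159.86, 159.86, 180, 180, 180, 180].

INTERFACE

Orientations are given as a 3x3 rotation matrix whose columns are the frame's x, y, z axes.
In Python, from rig import * gives the robot as it stands.
- The arm moves only by the tool jog_arm, never from a script. Its arguments are lists of equal length, an entry for each row: "delta_pos": the shift along the world's x, y, z in cm, a list of three; "turn": the turn about the world's z in degrees; "grip": the closure, from 0 (fully open) to 1 (shut). In form: {"delta_pos": [[x, y, z], ...], "turn": [turn, ...], "grip": [grip, ...]}. A call has 1 to 12 rows; each row is the pose to reach, as a shift and turn from the pose commanded when the call began; what a row does not reach only later rows make up. A row lasts 1/8 s, in which the tool goes at most 62.5 mm and 10.7 degrees, less where a joint would pass 70% of its speed; a pose out of reach is approached as far as the arm can. A call with a gripper value outside its range is refused whole. The fingers move at their own pace and stop on an object; the grip force is fixed at half the most. Time passes only in rows, so rows that repeat a pose let the fingers close. It gives the time, the measured TCP pose, the force, the opening and the grip force at its end, in the units of the state.
- read_state(): the state, without advancing time (a new reading comes with each control period).
- capture(name): name is "scene" or "top"; returns a dict with "color" (400x640x3 uint8, blue, green, red), "fovy" (degrees; the focal length in pixels is half the picture's height over the tangent of half this angle, whatever the lens; pixels are square), "cx", "cy" (the principal point, pixels), "camera_from_world" (4x4, takes a point from world to camera coordinates). Camera axes: x right, y up, looking along -z (the intrinsics and any distortion apply to the point x, -y, -z); pixel columns grow to the right and rows downward; lengths in m; the calibration is good to about 2 mm. A picture is of the moment at which its call begins. There is no depth.
- hand_in(): hands the job in; it is judged then, once.
The state is a dict: "time_s": time; "joint_positions": joint angles; "qvel": joint speeds; "tau": joint torques, N m; "position": TCP position; "tcp_rot": TCP orientation; "force": force on the tool from outside, world axes, zero at the start; "moment": the same for the moment, N m; "opening": opening from 0.0 (shut) to 1.0 (fully open); "grasp_force": force on a finger pad.
Only numpy, scipy, OpenCV 4.12 (cv2) and the standard library are available. Lean on these libraries where they do the work, as an engineer would, in place of code of your own. Each camera call takes 0.05 s, during which the arm holds its last target. There are 200 camera calls.

## Working session

There is one attempt and no reset: what is moved stays moved. The work goes in short steps, Python scripts to look and compute and a tool call to move; the robot and the scene stay as the last step left them, time stands still between calls to the robot, and variables do not carry over. Pictures are saved under pics/ and viewed, at most 10 in all, crops included, and the job is handed in when it is done.

Besides the shell and the picture viewer there is one more tool, called in YAML: its name, and indented under it one key for each argument. jog_arm: Moves the arm, as the interface text tells. Its arguments: {"type":"object","properties":{"delta_pos":{"type":"array"},"turn":{"type":"array"},"grip":{"type":"array"}},"required":["delta_pos","turn","grip"]}

```bash
mkdir -p pics; cat > h.py <<'E'
from rig import *
import numpy as np, cv2
def snap(n,f):
    c=capture(n); cv2.imwrite(f'pics/{f}.png',c["color"]); np.savez(f'{f}.npz',M=c["camera_from_world"],f=200/np.tan(np.radians(c["fovy"])/2),cx=c["cx"],cy=c["cy"],im=c["color"]); 
    print({k:v for k,v in c.items() if k!="color"})
def ray(f,u,v,z):
    d=np.load(f+'.npz');M=d['M'];R=M[:3,:3];o=-R.T@M[:3,3]
    r=R.T@np.array([(u-d['cx'])/d['f'],-(v-d['cy'])/d['f'],-1]);return o+r*(z-o[2])/r[2]
def proj(f,p):
    d=np.load(f+'.npz');M=d['M'];q=M[:3,:3]@np.array(p)+M[:3,3];return d['cx']+d['f']*q[0]/-q[2], d['cy']-d['f']*q[1]/-q[2]
E
python3 - <<'E'
from h import *
snap("top","t0");snap("scene","s0")
E
```

```text
{'fovy': 54.95795326893463, 'cx': 319.31991136494713, 'cy': 198.97448086608895, 'camera_from_world': array([[ 0.01659031, -0.99974752,  0.01515467, -0.06443291],
       [ 0.98616477,  0.01886138,  0.16469151, -0.5019824 ],
       [-0.16493576,  0.01221272,  0.9862287 , -1.5603827 ],
       [ 0.        ,  0.        ,  0.        ,  1.        ]])}
{'fovy': 54.0208871767547, 'cx': 311.9927370737433, 'cy': 201.23984760326127, 'camera_from_world': array([[-0.63838661,  0.76968386,  0.0070202 ,  0.32429984],
       [-0.41853651, -0.35476552,  0.83604343,  0.0981827 ],
       [ 0.64597966,  0.53078072,  0.54861836, -1.70144182],
       [ 0.        ,  0.        ,  0.        ,  1.        ]])}
```

View pics/t0.png

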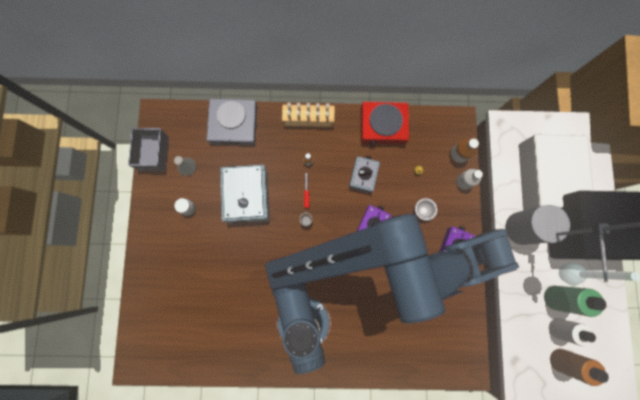

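View pics/s0.png

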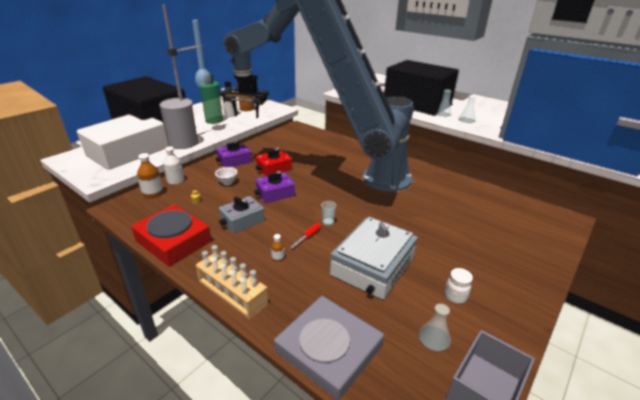

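The top view shows the grey box at about (365,174) and the unit at about (244,193). The scene view shows the same two at about (240,212) and (375,255). I'll enlarge both.

```bash
python3 - <<'E'
from h import *
t=cv2.imread('pics/t0.png');s=cv2.imread('pics/s0.png')
def c(i,x,y):
    o=cv2.resize(i[y:y+60,x:x+80] if 0 else i[y:y+72,x:x+96],(400,300),interpolation=cv2.INTER_CUBIC)
    for k in range(0,96,10): cv2.putText(o,str(x+k),(int(k*400/96),8),0,.28,(0,255,255)); cv2.line(o,(int((k+.5)*400/96),10),(int((k+.5)*400/96),14),(0,255,255))
    for k in range(0,72,10): cv2.putText(o,str(y+k),(0,int((k+.5)*400/96)+3),0,.28,(0,255,255))
    return o
cv2.imwrite('pics/c0.png',np.vstack([np.hstack([c(t,320,140),c(t,200,157)]),np.hstack([c(s,195,180),c(s,325,212)])]))
E
```

```text
(no output)
```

View pics/c0.png

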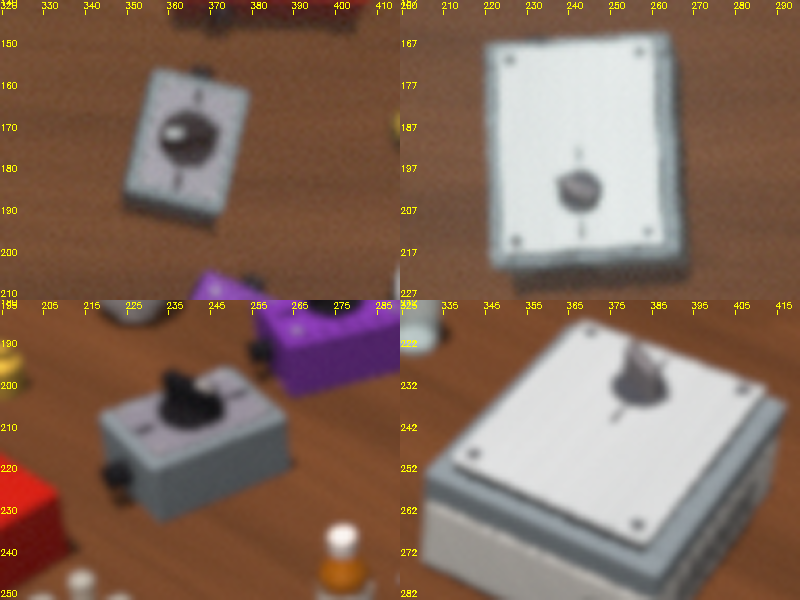

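```bash
python3 - <<'E'
from h import *
T=lambda u,v,z,x0=320,y0=140: ray('t0',x0+u*96/400-.4,y0+v*96/400-.4,z)
S=lambda u,v,z,x0,y0: ray('s0',x0+u*96/400-.4,y0+(v-300)*96/400-.4,z)
def rep(n,a,b): d=b-a;print(n,a.round(4),b.round(4),'mid',((a+b)/2).round(4),'len',np.linalg.norm(d).round(4),'ang',np.degrees(np.arctan2(d[1],d[0])).round(1))
rep('iso marks top',T(178,180,.063),T(198,97,.063))
rep('iso marks scn',S(237,394,.063,195,180),S(145,429,.063,195,180))
rep('iso diag',T(125,190,.06),T(248,92,.06));rep('edgeL',T(125,190,.06),T(153,68,.06))
U=lambda u,v,z:T(u-400,v,z,200,157)
rep('bolts L',U(516,241,.108),U(510,60,.108));rep('bolts R',U(648,231,.108),U(639,52,.108))
rep('unit marks',U(582,230,.106),U(578,153,.106));print('disc',U(580,190,.115))
V=lambda u,v,z:S(u-400,v,z,325,212)
rep('bolts A',V(742,389,.108),V(637,524,.108));rep('bolts B',V(590,331,.108),V(474,454,.108))
rep('marks s',V(665,365,.106),V(616,413,.106))
rep('corners A',V(585,320,.106),V(450,458,.106));rep('corners B',V(765,387,.106),V(645,548,.106))
rep('wing',V(632,345,.136),V(655,372,.136))
print(read_state()['tcp_rot'].round(2))
E
```

```text
iso marks top [ 0.571  -0.2324  0.063 ] [ 0.6565 -0.2527  0.063 ] mid [ 0.6138 -0.2426  0.063 ] len 0.0879 ang -13.3
iso marks scn [ 0.5684 -0.236   0.063 ] [ 0.6553 -0.2556  0.063 ] mid [ 0.6119 -0.2458  0.063 ] len 0.0891 ang -12.7
iso diag [ 0.5604 -0.1799  0.06  ] [ 0.6636 -0.3036  0.06  ] mid [ 0.612  -0.2418  0.06  ] len 0.1611 ang -50.2
edgeL [ 0.5604 -0.1799  0.06  ] [ 0.6866 -0.2078  0.06  ] mid [ 0.6235 -0.1939  0.06  ] len 0.1292 ang -12.4
bolts L [0.4231 0.3075 0.108 ] [0.5991 0.3231 0.108 ] mid [0.5111 0.3153 0.108 ] len 0.1766 ang 5.1
bolts R [0.435 0.183 0.108] [0.6095 0.199  0.108 ] mid [0.5223 0.191  0.108 ] len 0.1753 ang 5.3
unit marks [0.4351 0.2459 0.106 ] [0.5094 0.2534 0.106 ] mid [0.4722 0.2497 0.106 ] len 0.0747 ang 5.7
disc [0.47213184 0.24803053 0.115     ]
bolts A [0.4232 0.3068 0.108 ] [0.599  0.3238 0.108 ] mid [0.5111 0.3153 0.108 ] len 0.1766 ang 5.5
bolts B [0.4338 0.1814 0.108 ] [0.6107 0.199  0.108 ] mid [0.5222 0.1902 0.108 ] len 0.1778 ang 5.7
marks s [0.4318 0.2471 0.106 ] [0.5052 0.2495 0.106 ] mid [0.4685 0.2483 0.106 ] len 0.0734 ang 1.9
corners A [0.4213 0.169  0.106 ] [0.623  0.1874 0.106 ] mid [0.5222 0.1782 0.106 ] len 0.2025 ang 5.2
corners B [0.4075 0.3177 0.106 ] [0.6133 0.3388 0.106 ] mid [0.5104 0.3282 0.106 ] len 0.2069 ang 5.9
wing [0.4632 0.2338 0.136 ] [0.4808 0.2637 0.136 ] mid [0.472  0.2487 0.136 ] len 0.0347 ang 59.6
[[ 0.89  0.45 -0.  ]
 [ 0.45 -0.89  0.  ]
 [ 0.   -0.   -1.  ]]
```

jog_arm:
  delta_pos:
    - [3,3,0]
    - [8,7.5,0]
    - [13,12,0]
    - [18,17,0]
    - [23,21.5,0]
    - [27,26,0]
    - [30,29,0]
    - [32,30.5,0]
    - [33.1,31.5,0]
    - [33.1,31.5,0]
    - [33.1,31.5,0]
  turn: [7,15,24,33,42,51,58,64,69,69,69]
  grip: [0,0,0,0,0,0,0,0,0,0,0]

```text
time_s: 1.48
position: [0.6121, -0.2431, 0.1893]
tcp_rot: [[-0.1, 0.995, -0.001], [0.995, 0.1, 0.0], [0.0, -0.001, -1.0]]
force: [-0.4, 0.4, -0.2]
opening: 1.006
grasp_force: 0.0
```

jog_arm:
  delta_pos:
    - [0,0,-2]
    - [0,0,-5]
    - [0,0,-8]
    - [0,0,-10]
    - [0,0,-11.4]
    - [0,0,-11.4]
    - [0,0,-11.4]
  turn: [0,0,0,0,0,0,0]
  grip: [0,0,0,0,0,0,0.2]

```text
time_s: 2.35
position: [0.6134, -0.2435, 0.0766]
tcp_rot: [[-0.101, 0.995, 0.001], [0.995, 0.101, -0.001], [-0.001, 0.001, -1.0]]
force: [-0.6, -0.8, 0.4]
opening: 0.948
grasp_force: 0.0
```

```bash
python3 - <<'E'
from h import *
snap("top","t1");snap("scene","s1")
t=cv2.imread('pics/t1.png');s=cv2.imread('pics/s1.png')
c=lambda i,x,y:cv2.resize(i[y:y+90,x:x+90],(400,400),interpolation=cv2.INTER_CUBIC)
cv2.imwrite('pics/c1.png',np.hstack([c(t,320,130),c(s,195,150)]))
E
```

```text
{'fovy': 54.95795326893463, 'cx': 319.31991136494713, 'cy': 198.97448086608895, 'camera_from_world': array([[ 0.01659031, -0.99974752,  0.01515467, -0.06443291],
       [ 0.98616477,  0.01886138,  0.16469151, -0.5019824 ],
       [-0.16493576,  0.01221272,  0.9862287 , -1.5603827 ],
       [ 0.        ,  0.        ,  0.        ,  1.        ]])}
{'fovy': 54.0208871767547, 'cx': 311.9927370737433, 'cy': 201.23984760326127, 'camera_from_world': array([[-0.63838661,  0.76968386,  0.0070202 ,  0.32429984],
       [-0.41853651, -0.35476552,  0.83604343,  0.0981827 ],
       [ 0.64597966,  0.53078072,  0.54861836, -1.70144182],
       [ 0.        ,  0.        ,  0.        ,  1.        ]])}
```

View pics/c1.png

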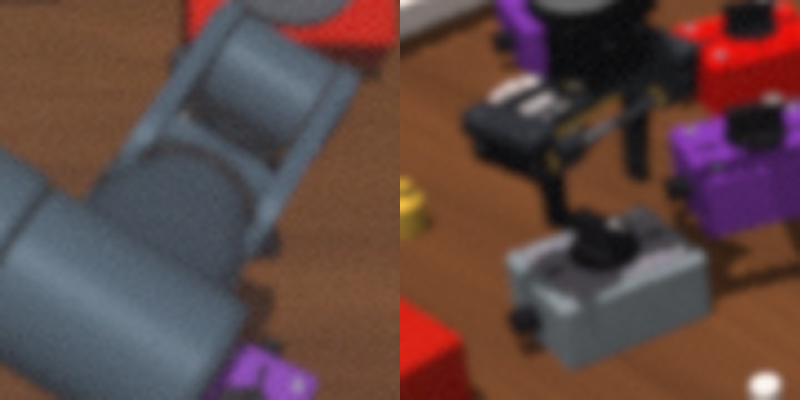

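The scene crop shows the fingertips at about (557,222) and (636,178), apparently behind or above the handle at (600,240). I'll check that against the projection.

```bash
python3 - <<'E'
from h import *
st=read_state();p=np.array(st['position']);R=np.array(st['tcp_rot']);print(p,st['opening'],st['time_s'])
f=lambda q:np.round((np.array(proj('s1',q))-[195,150]+.5)*400/90+[400,0])
for z in (0,.1):
  for s in (-.048,0,.048): print(z,s,f(p+R[:,1]*s+[0,0,z]))
print('box top',f([.613,-.243,.063]))
# fingers if observed px
for u,v in ((557,222),(636,178)):
  print([ray('s1',195+(u-400)*.225-.5,150+v*.225-.5,z).round(3) for z in (.08,.12,.16)])
E
```

```text
[ 0.6135906  -0.24334132  0.07693946] 0.8722572134458695 2.45
0 -0.048 [644. 213.]
0 0 [604. 240.]
0 0.048 [562. 268.]
0.1 -0.048 [634. 106.]
0.1 0 [592. 131.]
0.1 0.048 [547. 158.]
box top [606. 254.]
[array([ 0.623, -0.288,  0.08 ]), array([ 0.661, -0.237,  0.12 ]), array([ 0.699, -0.187,  0.16 ])]
[array([ 0.536, -0.29 ,  0.08 ]), array([ 0.578, -0.239,  0.12 ]), array([ 0.62 , -0.188,  0.16 ])]
```

```bash
python3 - <<'E'
from h import *
snap("scene","s2")
s=cv2.imread('pics/s2.png'); o=cv2.imread('pics/s0.png')
c=lambda i,x,y:cv2.resize(i[y:y+75,x:x+50],(400,600),interpolation=cv2.INTER_CUBIC)
cv2.imwrite('pics/c2.png',np.hstack([c(s,215,155),c(o,215,60)]))
p=[.2821,-.558,.19]
print((np.array(proj('s0',p))-[215,60]+.5)*8+[400,0])
E
```

```text
{'fovy': 54.0208871767547, 'cx': 311.9927370737433, 'cy': 201.23984760326127, 'camera_from_world': array([[-0.63838661,  0.76968386,  0.0070202 ,  0.32429984],
       [-0.41853651, -0.35476552,  0.83604343,  0.0981827 ],
       [ 0.64597966,  0.53078072,  0.54861836, -1.70144182],
       [ 0.        ,  0.        ,  0.        ,  1.        ]])}
[659.11274445 515.90436553]
```

View pics/c2.png

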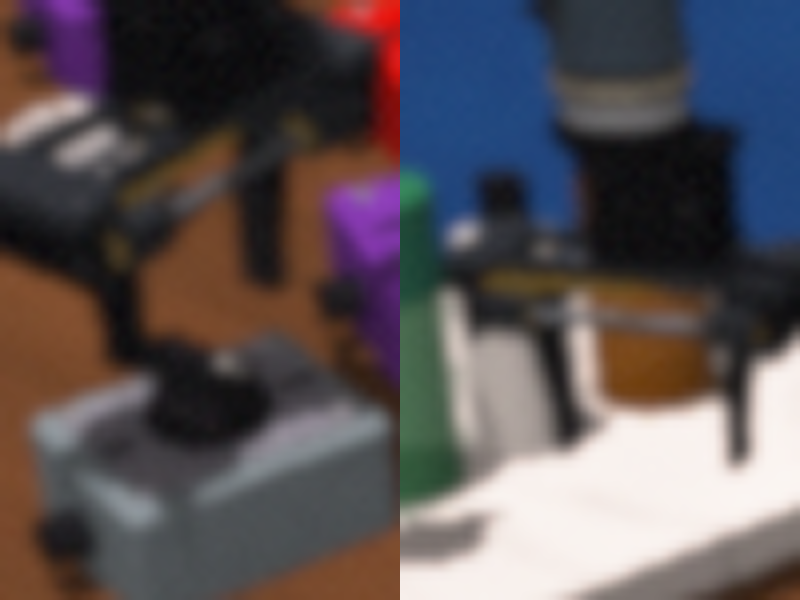

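Here the fingertips appear about 35–40 mm above the reported TCP, both now and at the start (tip mid at (656,450) against a predicted (659,516)). Closing here will settle it. If the reading is right the bar gets gripped; otherwise the fingers shut on air.

jog_arm:
  delta_pos:
    - [0,0,0]
    - [0,0,0]
    - [0,0,0]
    - [0,0,0]
    - [0,0,0]
    - [0,0,0]
    - [0,0,0]
    - [0,0,0]
  turn: [0,0,0,0,0,0,0,0]
  grip: [1,1,1,1,1,1,1,1]

```text
time_s: 3.5
position: [0.6128, -0.2428, 0.0758]
tcp_rot: [[-0.101, 0.995, 0.0], [0.995, 0.101, -0.0], [-0.0, 0.0, -1.0]]
force: [0.5, -0.3, 0.3]
opening: 0.031
grasp_force: 0.0
```

The fingers shut on air, so the tips really are about 38 mm higher than reported. I'll open, descend by that correction, and close again.

jog_arm:
  delta_pos:
    - [0,0,0]
    - [0,0,0]
    - [0,0,0]
    - [0,0,0]
    - [0,0,0]
    - [0,0,0]
    - [0,0,0]
    - [0,0,-1]
    - [0,0,-2]
    - [0,0,-2.8]
    - [0,0,-3.4]
    - [0,0,-3.4]
  turn: [0,0,0,0,0,0,0,0,0,0,0,0]
  grip: [0.1,0.1,0.1,0.1,0.1,0.1,0.1,0.1,0.1,0.1,0.1,0.1]

```text
time_s: 5.0
position: [0.6124, -0.2426, 0.0409]
tcp_rot: [[-0.101, 0.995, -0.001], [0.995, 0.101, 0.001], [0.001, -0.001, -1.0]]
force: [-0.0, -0.4, -0.6]
opening: 0.901
grasp_force: 0.0
```

jog_arm:
  delta_pos:
    - [0,0,0]
    - [0,0,0]
    - [0,0,0]
    - [0,0,0]
    - [0,0,0]
    - [0,0,0]
    - [0,0,0]
    - [0,0,0]
  turn: [0,0,0,0,0,0,0,0]
  grip: [1,1,1,1,1,1,1,1]

```text
time_s: 6.0
position: [0.6136, -0.2428, 0.0418]
tcp_rot: [[-0.101, 0.995, 0.002], [0.995, 0.101, -0.0], [-0.0, 0.002, -1.0]]
force: [2.4, 0.9, -2.0]
opening: 0.155
grasp_force: 30.0
```

jog_arm:
  delta_pos:
    - [0,0,0]
    - [0,0,0]
    - [0,0,0]
    - [0,0,0]
    - [0,0,0]
    - [0,0,0]
    - [0,0,0]
    - [0,0,0]
    - [0,0,0]
    - [0,0,0]
    - [0,0,0]
    - [0,0,0]
  turn: [5,12,19,26,33,40,47,54,61,67,71,71]
  grip: [1,1,1,1,1,1,1,1,1,1,1,1]

```text
time_s: 7.5
position: [0.6137, -0.2428, 0.0418]
tcp_rot: [[-0.973, 0.229, 0.002], [0.229, 0.973, -0.0], [-0.002, 0.0, -1.0]]
force: [3.3, 1.5, -1.3]
opening: 0.165
grasp_force: 30.0
```

```bash
python3 -c "
from h import *
s=read_state();R=s['tcp_rot'];print(np.degrees(np.arctan2(R[1][0],R[0][0])),s['moment'],s['force'],s['opening'])"
```

```text
166.75437637443807 [ 0.22267777 -0.6587372   0.02228802] [ 3.28361023  1.48966489 -1.29353071] 0.164750832118754
```

jog_arm:
  delta_pos:
    - [0,0,0]
    - [0,0,0]
    - [0,0,0]
  turn: [1,2,2]
  grip: [1,1,1]

```text
time_s: 7.88
position: [0.6137, -0.2427, 0.0418]
tcp_rot: [[-0.981, 0.196, 0.002], [0.196, 0.981, 0.0], [-0.002, 0.001, -1.0]]
force: [4.5, 1.5, -2.9]
opening: 0.159
grasp_force: 30.7
```

```bash
python3 -c "
from h import *
s=read_state();R=s['tcp_rot'];print(np.degrees(np.arctan2(R[1][0],R[0][0])),s['moment'],s['force'],s['opening'])"
```

```text
168.7051302791035 [ 0.32417532 -0.98025416 -0.64193594] [ 4.49434205  1.4921517  -2.89254689] 0.15905415899268374
```

The resisting moment jumped to 0.64 N·m, so the handle is at the OFF stop. Relax, release and lift.

jog_arm:
  delta_pos:
    - [0,0,0]
    - [0,0,0]
    - [0,0,0]
    - [0,0,0]
    - [0,0,0]
    - [0,0,0]
    - [0,0,2]
    - [0,0,5]
    - [0,0,9]
    - [0,0,13]
    - [0,0,15]
    - [0,0,15]
  turn: [-1.5,-1.5,-1.5,-1.5,-1.5,-1.5,-1.5,-1.5,-1.5,-1.5,-1.5,-1.5]
  grip: [1,0.3,0.3,0.3,0.3,0.3,0.1,0.1,0.1,0.1,0,0]

```text
time_s: 9.38
position: [0.6144, -0.2437, 0.1954]
tcp_rot: [[-0.976, 0.22, 0.006], [0.22, 0.976, -0.003], [-0.006, -0.002, -1.0]]
force: [0.4, -0.2, 0.8]
opening: 0.984
grasp_force: 0.0
```

jog_arm:
  delta_pos:
    - [-1,4,0]
    - [-2.5,9,0]
    - [-4,14,0]
    - [-5.5,19,0]
    - [-7,24,0]
    - [-8.5,29,0]
    - [-10,34,0]
    - [-11.5,39,0]
    - [-12.5,44,0]
    - [-13.5,47,0]
    - [-14.1,49.2,0]
    - [-14.1,49.2,0]
  turn: [-8,-17,-26,-35,-44,-53,-62,-71,-80,-89,-97,-97]
  grip: [0,0,0,0,0,0,0,0,0,0,0,0]

```text
time_s: 10.88
position: [0.4705, 0.2502, 0.191]
tcp_rot: [[0.333, 0.943, -0.002], [0.943, -0.333, -0.001], [-0.001, -0.002, -1.0]]
force: [-0.0, 0.0, 0.9]
opening: 1.001
grasp_force: 0.0
```

```bash
python3 - <<'E'
from h import *
st=read_state();R=st['tcp_rot'];print(st['position'],np.degrees(np.arctan2(R[1][0],R[0][0])))
snap("scene","s3")
s=cv2.imread('pics/s3.png'); o=cv2.imread('pics/s0.png')
c=lambda i,x,y,w,h:cv2.resize(i[y:y+h,x:x+w],(400,400),interpolation=cv2.INTER_CUBIC)
cv2.imwrite('pics/c3.png',np.hstack([c(s,210,175,70,70),c(s,325,195,80,80)]))
E
```

```text
[0.47047034 0.2502286  0.19100069] 70.52811441888481
{'fovy': 54.0208871767547, 'cx': 311.9927370737433, 'cy': 201.23984760326127, 'camera_from_world': array([[-0.63838661,  0.76968386,  0.0070202 ,  0.32429984],
       [-0.41853651, -0.35476552,  0.83604343,  0.0981827 ],
       [ 0.64597966,  0.53078072,  0.54861836, -1.70144182],
       [ 0.        ,  0.        ,  0.        ,  1.        ]])}
```

View pics/c3.png

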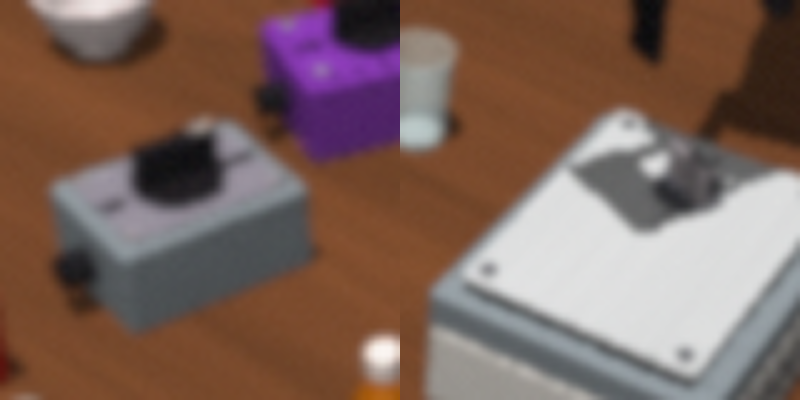

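The isolator bar is now in line with its marks (crop (175,165)). Next, descend over the wing and pinch.

jog_arm:
  delta_pos:
    - [0,0,-2]
    - [0,0,-5]
    - [0,0,-8]
    - [0,0,-10]
    - [0,0,-11.1]
    - [0,0,-11.1]
  turn: [0,0,0,0,0,0]
  grip: [0,0,0,0,0,0]

```text
time_s: 11.68
position: [0.4716, 0.2483, 0.0801]
tcp_rot: [[0.337, 0.941, -0.002], [0.941, -0.337, -0.001], [-0.001, -0.001, -1.0]]
force: [-0.3, -0.0, 1.1]
opening: 1.003
grasp_force: 0.0
```

jog_arm:
  delta_pos:
    - [0,0,0]
    - [0,0,0]
    - [0,0,0]
    - [0,0,0]
    - [0,0,0]
    - [0,0,0]
    - [0,0,0]
    - [0,0,0]
  turn: [0,0,0,0,0,0,0,0]
  grip: [1,1,1,1,1,1,1,1]

```text
time_s: 12.68
position: [0.4718, 0.2492, 0.0807]
tcp_rot: [[0.337, 0.941, -0.0], [0.941, -0.337, -0.0], [-0.0, -0.0, -1.0]]
force: [-1.0, 0.3, -0.2]
opening: 0.172
grasp_force: 0.0
```

```bash
python3 -c "
from h import *
s=read_state();R=s['tcp_rot'];print(np.degrees(np.arctan2(R[1][0],R[0][0])),s['moment'],s['force'],s['opening'])"
```

```text
70.30413810213176 [-0.09403489 -0.07617439 -0.00363475] [-0.99696946  0.2607104  -0.244183  ] 0.17190196331806837
```

Still closing, so I'll wait a little longer.

jog_arm:
  delta_pos:
    - [0,0,0]
    - [0,0,0]
    - [0,0,0]
    - [0,0,0]
  turn: [0,0,0,0]
  grip: [1,1,1,1]

```text
time_s: 13.18
position: [0.4718, 0.2492, 0.0807]
tcp_rot: [[0.337, 0.941, -0.0], [0.941, -0.337, 0.0], [0.0, -0.0, -1.0]]
force: [0.2, -0.1, -0.3]
opening: 0.114
grasp_force: 30.0
```

```bash
python3 -c "
from h import *
s=read_state();R=s['tcp_rot'];print(np.degrees(np.arctan2(R[1][0],R[0][0])),s['moment'],s['force'],s['opening'])"
```

```text
70.29675380444928 [ 0.04294143  0.0346545  -0.07032659] [ 0.16386862 -0.13014481 -0.32115758] 0.11366988272124776
```

Gripped at 9.9 mm, matching the wing thickness. Turning clockwise by 65° to the unit's axis.

jog_arm:
  delta_pos:
    - [0,0,0]
    - [0,0,0]
    - [0,0,0]
    - [0,0,0]
    - [0,0,0]
    - [0,0,0]
    - [0,0,0]
    - [0,0,0]
    - [0,0,0]
    - [0,0,0]
    - [0,0,0]
    - [0,0,0]
  turn: [-5,-12,-19,-26,-33,-40,-47,-54,-60,-64,-65,-65]
  grip: [1,1,1,1,1,1,1,1,1,1,1,1]

```text
time_s: 14.68
position: [0.4714, 0.2496, 0.0807]
tcp_rot: [[0.996, 0.093, -0.001], [0.093, -0.996, 0.001], [-0.001, -0.001, -1.0]]
force: [-1.4, 3.7, -0.5]
opening: 0.11
grasp_force: 30.0
```

```bash
python3 -c "
from h import *
s=read_state();R=s['tcp_rot'];print(np.degrees(np.arctan2(R[1][0],R[0][0])),s['moment'],s['force'],s['opening'])"
```

```text
5.326234782667818 [ 0.65098531  0.28833689 -0.07352251] [-1.42201489  3.71600703 -0.49619616] 0.11019211441344451
```

jog_arm:
  delta_pos:
    - [0,0,0]
    - [0,0,0]
    - [0,0,0]
    - [0,0,0]
    - [0,0,0]
    - [0,0,2]
    - [0,0,5]
    - [0,0,8]
    - [0,0,10]
    - [0,0,10]
  turn: [0,0,0,0,0,0,0,0,0,0]
  grip: [0.3,0.3,0.3,0.3,0.3,0.3,0.3,0.3,0.3,0.3]

```text
time_s: 15.92
position: [0.4731, 0.2496, 0.1823]
tcp_rot: [[0.996, 0.093, 0.004], [0.093, -0.996, 0.001], [0.004, -0.001, -1.0]]
force: [-0.4, -0.4, -0.7]
opening: 0.697
grasp_force: 0.0
```

jog_arm:
  delta_pos:
    - [2,0.2,0]
    - [5,0.5,0]
    - [8,0.7,0]
    - [9,0.8,0]
    - [9,0.8,0]
    - [9,0.8,0]
    - [9,0.8,0]
    - [9,0.8,0]
  turn: [10,20,30,40,50,60,70,80]
  grip: [1,1,1,1,1,1,1,1]

```text
time_s: 16.92
position: [0.5609, 0.2569, 0.1789]
tcp_rot: [[0.076, 0.997, -0.003], [0.997, -0.076, -0.001], [-0.001, -0.003, -1.0]]
force: [0.4, 0.5, -0.7]
opening: 0.008
grasp_force: 0.0
```

```bash
python3 - <<'E'
from h import *
st=read_state();R=st['tcp_rot'];print(st['position'],np.degrees(np.arctan2(R[1][0],R[0][0])),st['opening'],st['force'])
snap("scene","s4")
s=cv2.imread('pics/s4.png')
s=s[190:280,320:420]
cv2.imwrite('pics/c4.png',cv2.resize(s,(600,540),interpolation=cv2.INTER_CUBIC))
E
```

```text
[0.5608816  0.25688074 0.17888706] 85.63180012079921 0.007526365018931559 [ 0.36220328  0.50065991 -0.72526282]
{'fovy': 54.0208871767547, 'cx': 311.9927370737433, 'cy': 201.23984760326127, 'camera_from_world': array([[-0.63838661,  0.76968386,  0.0070202 ,  0.32429984],
       [-0.41853651, -0.35476552,  0.83604343,  0.0981827 ],
       [ 0.64597966,  0.53078072,  0.54861836, -1.70144182],
       [ 0.        ,  0.        ,  0.        ,  1.        ]])}
```

View pics/c4.png

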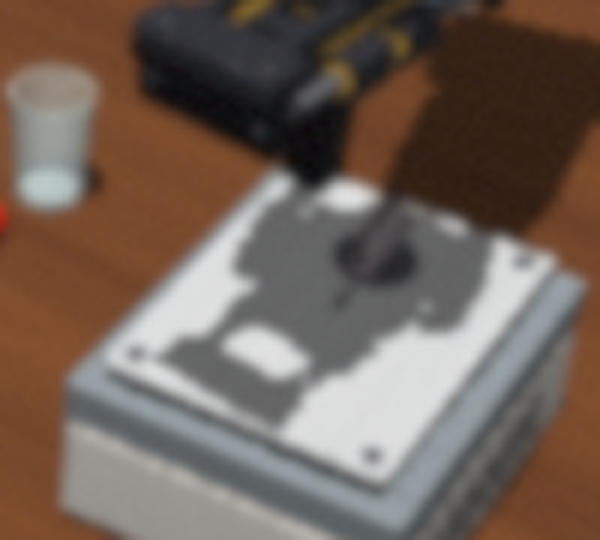

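The wing is in line with the mark at (345,298), and the closed fingers hang over the press point. I'll descend with force checks.

jog_arm:
  delta_pos:
    - [0,0,-3]
    - [0,0,-6]
    - [0,0,-8]
    - [0,0,-9.5]
    - [0,0,-10.2]
    - [0,0,-10.2]
  turn: [0,0,0,0,0,0]
  grip: [1,1,1,1,1,1]

```text
time_s: 17.73
position: [0.5617, 0.2571, 0.0784]
tcp_rot: [[0.082, 0.997, -0.001], [0.997, -0.082, -0.0], [-0.0, -0.001, -1.0]]
force: [-1.0, 0.1, -0.4]
opening: 0.012
grasp_force: 0.0
```

jog_arm:
  delta_pos:
    - [0,0,-0.2]
    - [0,0,-0.4]
    - [0,0,-0.6]
    - [0,0,-0.6]
  turn: [0,0,0,0]
  grip: [1,1,1,1]

```text
time_s: 18.23
position: [0.5622, 0.2573, 0.0732]
tcp_rot: [[0.082, 0.997, 0.001], [0.997, -0.082, 0.0], [0.0, 0.001, -1.0]]
force: [-1.8, -0.8, 3.2]
opening: 0.005
grasp_force: 1.4
```

jog_arm:
  delta_pos:
    - [0,0,-0.15]
    - [0,0,-0.3]
    - [0,0,-0.3]
  turn: [0,0,0]
  grip: [1,1,1]

```text
time_s: 18.6
position: [0.5622, 0.2573, 0.0702]
tcp_rot: [[0.082, 0.997, 0.001], [0.997, -0.082, 0.0], [0.0, 0.001, -1.0]]
force: [-1.1, 0.3, 5.2]
opening: 0.008
grasp_force: 2.5
```

jog_arm:
  delta_pos:
    - [0,0,-0.15]
    - [0,0,-0.3]
    - [0,0,-0.3]
  turn: [0,0,0]
  grip: [1,1,1]

```text
time_s: 18.98
position: [0.5622, 0.2573, 0.0675]
tcp_rot: [[0.082, 0.997, 0.001], [0.997, -0.082, 0.0], [0.0, 0.001, -1.0]]
force: [-1.2, -0.7, 7.1]
opening: 0.01
grasp_force: 3.5
```

jog_arm:
  delta_pos:
    - [0,0,-0.1]
    - [0,0,-0.1]
  turn: [0,0]
  grip: [1,1]

```text
time_s: 19.23
position: [0.5622, 0.2573, 0.0667]
tcp_rot: [[0.082, 0.997, 0.001], [0.997, -0.082, 0.0], [0.0, 0.001, -1.0]]
force: [-0.9, -0.4, 7.2]
opening: 0.01
grasp_force: 3.8
```

jog_arm:
  delta_pos:
    - [0,0,-0.1]
    - [0,0,-0.1]
  turn: [0,0]
  grip: [1,1]

```text
time_s: 19.48
position: [0.5622, 0.2573, 0.0658]
tcp_rot: [[0.082, 0.997, 0.001], [0.997, -0.082, 0.0], [0.0, 0.001, -1.0]]
force: [-2.1, -1.3, 7.7]
opening: 0.007
grasp_force: 4.1
```

jog_arm:
  delta_pos:
    - [0,0,-0.1]
    - [0,0,-0.1]
  turn: [0,0]
  grip: [1,1]

```text
time_s: 19.73
position: [0.5622, 0.2573, 0.0656]
tcp_rot: [[0.082, 0.997, 0.001], [0.997, -0.082, 0.0], [0.0, 0.001, -1.0]]
force: [-2.4, -0.3, 12.5]
opening: 0.0
grasp_force: 6.2
```

jog_arm:
  delta_pos:
    - [0,0,-0.1]
    - [0,0,-0.1]
  turn: [0,0]
  grip: [1,1]

```text
time_s: 19.98
position: [0.5623, 0.2573, 0.0656]
tcp_rot: [[0.082, 0.997, 0.002], [0.997, -0.082, 0.0], [0.0, 0.002, -1.0]]
force: [-4.8, -1.2, 18.3]
opening: 0.007
grasp_force: 8.6
```

jog_arm:
  delta_pos:
    - [0,0,-0.05]
    - [0,0,-0.05]
  turn: [0,0]
  grip: [1,1]

```text
time_s: 20.23
position: [0.5622, 0.2573, 0.0655]
tcp_rot: [[0.082, 0.997, 0.002], [0.997, -0.082, 0.0], [0.0, 0.002, -1.0]]
force: [-5.0, -2.0, 19.3]
opening: -0.0
grasp_force: 9.8
```

Hard stop reached: z stays at 0.0656 after about 8 mm of travel while the force climbs to 19 N. I'll let it settle, then hand in.

jog_arm:
  delta_pos:
    - [0,0,0]
    - [0,0,0]
    - [0,0,0]
    - [0,0,0]
  turn: [0,0,0,0]
  grip: [1,1,1,1]

```text
time_s: 20.72
position: [0.5623, 0.2573, 0.0655]
tcp_rot: [[0.082, 0.997, 0.002], [0.997, -0.082, 0.0], [0.0, 0.002, -1.0]]
force: [-5.2, -1.3, 19.9]
opening: 0.004
grasp_force: 9.8
```

```bash
python3 -c "
from h import *
s=read_state();print(s['force'],s['position'])
if 13<s['force'][2]<30: print(hand_in())"
```

```text
[-5.22727197 -1.30651887 19.86876699] [0.56226918 0.25730737 0.06552699]
the job is handed in; nothing more can be done
None
```

The job is handed in (about 21 s of robot time, no verdict returned): isolator at its OFF stop, fastener slot lined up with the marks, and panel held against its hard stop at about 20 N with the gripper fingers.

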